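# Tune the antenna tuner and switch it on

### The job

With a fingertip, push the blue arm of the round antenna tuner round, either way, until its black tip lines up with the red tab on the rim. Only then push the lever of the grey output switch from its red pad all the way over to the green pad, as far as it goes. Only push, do not lift anything: leave the red tab, both housings and the other things on the desk where they are, and withdraw at the end.

Things in the scene. Friction and masses are not known exactly. Their poses are not given: they have to be found in the camera images.
- tuner: antenna tuner housing: a round black base 190 mm across and 20 mm high, with a silver graduated dial, loose but heavy (2 kg). Origin at the centre of its underside, z up; the turning axis is its z axis.
- tuner_pivot (a point): point on the turning axis of the tuner arm, at the arm's mid height, 48 mm above the desk
- tuner_arm (a joint): angle of the blue tuner arm (rad), counterclockwise seen from above, in the tuner's frame: at 0 it points along the tuner's +x, at pi/2 along its +y. It turns freely either way past a full turn, stays where it is left, and takes about 2.5 N at 65 mm from the axis.
- pointer_tip (a point): end of the tuner arm's black pointer tip, 85 mm from the axis, 48 mm above the desk. The arm is a straight bar 12 mm wide from a 32 mm hub out to 76 mm, with a black pointer tip 6 mm wide out to 86 mm; the bar lies 40 to 56 mm above the desk and the hub is 59 mm high; there are 20 mm of air between dial and bar.
- index_ring (a joint): angle of the red tab (rad), counted like joint tuner_arm: arm and tab are lined up when the two angles agree (mod 2 pi). It is stiff and must not be turned.
- index_mark (a point): top of the red tab, 8 mm wide, on the rim of the tuner 85 mm from the axis, 28 mm above the desk; the arm passes over it with 12 mm to spare
- switch: output switch housing: a flat grey box, 100 mm (x) by 124 mm (y), 20 mm high, loose but heavy (2 kg). Origin at the centre of its underside; its +y half has a red pad (off) and its -y half a green pad (on).
- switch_pivot (a point): point on the vertical turning axis of the switch lever, 30 mm along the switch's +x from its centre, 48 mm above the desk
- switch_lever (a joint): angle of the switch lever (rad): 0 off, over the red pad; 1.4 on, over the green pad, at its stop; it grows counterclockwise seen from above. At value q the lever points from its axis along the angle pi - 0.7 + q in the switch's frame. It stays where it is left and takes about 2 N at 60 mm from the axis.
- lever_tip (a point): end of the switch lever's black grip, 75 mm from its axis, 48 mm above the desk. The lever is a bar 9 mm wide with a 12 mm wide black grip from 44 to 76 mm from the axis, 40 to 56 mm above the desk; its hub is 28 mm across and 59 mm high.
- rosin_tin: round cream tin of brown rosin, 67 mm across, 42 mm tall, loose, a bystander; origin at the centre of its underside
- nine_volt_1: block battery, 17 x 26 x 48 mm, standing upright, loose, a bystander; origin at the centre of its underside
- mini_motor_1: small black motor, 30 mm across, 28 mm tall, with short wires, loose, a bystander; origin at the centre of its underside
- aa_cell_3: grey round battery cell, 15 mm thick, 50 mm long, lying down, loose, a bystander; origin at the centre of its underside

How it is judged:
By the outcome, as a careful person would: the job done as asked, in the order asked, and still so for the second after the job is handed in, with the robot touching nothing.
It also fails if it takes over 64 s, if anything falls off the work surface, if the arm or the gripper's body presses on something with over 40 N, if the wrist force passes 120 N, or if a joint passes its speed limit or range.

### The arm

A 7-joint arm with a two-finger parallel gripper is mounted at the origin on a cart in front of the work surface, level with it; the furniture and walls round the work are solid. World frame = base frame: x ahead of the robot, y to its left, z up, the work surface at z = 0. Lengths are in mm, angles in rad, forces in N, time in s.
With the tool pointing down it reaches from about 400 to 875 mm from the base axis. Payload 4.4 kg.
Tool frame: the origin (TCP) lies midway between the tips of the shut fingers; the grasp point (between the pads) lies ctrl.grip_depth behind it (ctrl.grip_depth is the distance from the TCP to the grasp point, in mm); z points along the fingers, y is the line along which they close (so a half turn about z gives the same grasp; the last joint's range is limited). The gripper opens to 85 mm and grips with 20 to 120 N. Pads are 22 mm wide; open, the fingers measure 114 mm over their backs; the gripper's body (76 mm by 85 mm) begins 54 mm behind the grasp point. The pads swing forward as they close: fully open they stand 13 mm farther back than shut.
Start: joints at [1.097, 0.628, 0.038, 1.517, -0.027, 0.996, -0.02], TCP at [257.812, -596.7, 231.313] pointing down, gripper open.
Joint ranges: [-3.06, 3.06], [-0.37, 2.12], [-1.25, 1.32], [0.18, 2.47], [-1.1, 4.24], [0.23, 1.98], [-2.94, 2.94]. Speed limits (rad/s): [2.57, 2.57, 3.14, 3.14, 3.14, 3.14, 3.14].

### API

Orientations are given as [roll, pitch, yaw] about the fixed x, y, z axes, in that order (R = Rz(yaw) Ry(pitch) Rx(roll)).
In Python, from cell import ctrl gives the robot as it stands.
- The arm moves only by the tool carry_out, never from a script. Its argument "deltas" is one flat list of numbers, 7 for each row, row after row: the turn, a rotation vector about the tool's x, y, z in degrees, then the shift along the tool's x, y, z in m, then the closure, from -1 (fully open) to 1 (shut). In form: [wx, wy, wz, dx, dy, dz, claw, wx, wy, wz, dx, dy, dz, claw, ...]. A call has 1 to 12 rows; each row shifts and turns the commanded pose from where the row before left it, along the tool's axes as they then stand; what a row does not reach is not made up. A row lasts 1/8 s, in which the tool goes at most 62.5 mm and 10.7 degrees, less where a joint would pass 70% of its speed; a pose out of reach is approached as far as the arm can. A call with a gripper value outside its range is refused whole. The fingers move at their own pace and stop on an object; the grip force is fixed at half the most. Time passes only in rows, so rows that do not move let the fingers close. It gives the time, the measured TCP pose, the force, the opening and the grip force at its end, in the units of the state.
- ctrl.read_state(): the state, without advancing time (a new reading comes with each control period).
- ctrl.get_image(name): name is "side" or "top" or "wrist"; returns the picture (420x560x3 uint8, red, green, blue); there is no depth.
- ctrl.calibration(name): a dict with "mtx" (3x3 intrinsics, pixels), "R" (3x3) and "t" (3): a world point X has camera coordinates R X + t. Camera axes: x right, y down, z forward; pixel columns grow to the right and rows downward; lengths in mm; the calibration is good to about 2 mm. A picture is of the moment at which its call begins: read the wrist's pose just before it. calibration takes no time and is no camera call; for the wrist camera it gives the pose at the moment of the call.
- ctrl.finish_job(): hands the job in; it is judged then, once.
The state is a dict: "clock": time; "qpos": joint angles; "qd": joint speeds; "tau": joint torques, N m; "eef_pos": TCP position; "tool_rot": TCP orientation; "force": force on the tool from outside, world axes, zero at the start; "torque": the same for the moment, N m; "width": finger opening in mm; "gripper_force": force on a finger pad.
Only numpy, scipy, OpenCV 4.12 (cv2) and the standard library are available. Lean on these libraries where they do the work, as an engineer would, in place of code of your own. Each camera call takes 0.05 s, during which the arm holds its last target. There are 200 camera calls.

## Working session

There is one attempt and no reset: what is moved stays moved. The work goes in short steps, Python scripts to look and compute and a tool call to move; the robot and the scene stay as the last step left them, time stands still between calls to the robot, and variables do not carry over. Pictures are saved under pics/ and viewed, at most 13 in all, crops included, and the job is handed in when it is done.

Besides the shell and the picture viewer there is one more tool, called after "Call:" by a JSON object that holds its "api" and its "payload". carry_out: Moves the arm, as the interface text tells. Its arguments: {"type":"object","properties":{"deltas":{"type":"array"}},"required":["deltas"]}

```bash
mkdir -p pics; python3 - <<'E'
from cell import ctrl
import cv2, numpy as np
for n in("top","side"):
    im=ctrl.get_image(n); cv2.imwrite(f"pics/{n}0.png",im[:,:,::-1])
    c=ctrl.calibration(n); R=np.array(c["R"]);t=np.array(c["t"]); print(n,c["mtx"],(-R.T@t).round(),R.round(3).tolist())
s=ctrl.read_state(); print(s["clock"],s["eef_pos"],s["tool_rot"],s["width"],ctrl.grip_depth)
E
```

```text
top [[396.87572504   0.         275.47048193]
 [  0.         396.87572504 211.02157062]
 [  0.           0.           1.        ]] [ 323. -212. 1040.] [[0.013, -1.0, -0.008], [-0.986, -0.012, -0.166], [0.166, 0.01, -0.986]]
side [[441.43546519   0.         280.97291784]
 [  0.         441.43546519 216.53649638]
 [  0.           0.           1.        ]] [321. 594. 596.] [[-0.981, -0.193, 0.004], [-0.107, 0.528, -0.842], [0.16, -0.827, -0.539]]
0.1 [ 257.63302712 -596.16766063  230.49369246] [-3.13991090e+00 -2.01435153e-05  4.07822446e-01] 85.7369529964814 18.700000000000003
```

View pics/top0.png

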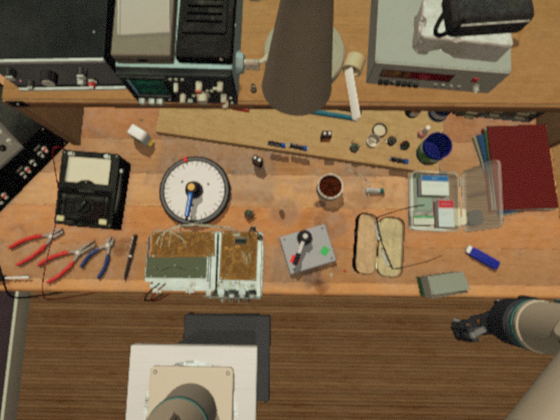

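View pics/side0.png

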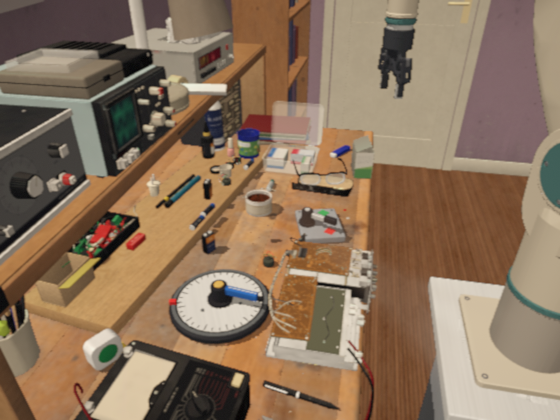

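The top view shows the tuner at about px (195,190), with the tab at (186,160) and the blue arm pointing to (187,217). The switch is at (308,249), with its lever pointing down-left over the red pad at (294,260). The side view confirms the same layout.

```bash
cat > h.py <<'E'
from cell import ctrl
import cv2, numpy as np
def ray(n,px,z,c=None):
    c=c or ctrl.calibration(n); R=np.array(c["R"]);t=np.array(c["t"]);o=-R.T@t
    d=R.T@np.linalg.inv(c["mtx"])@np.array([px[0],px[1],1.]); return (o+d*(z-o[2])/d[2])[:2]
def blobs(im,lo,hi,box,amin=6):
    x0,y0,x1,y1=box; h=cv2.cvtColor(im[y0:y1,x0:x1].copy(),cv2.COLOR_RGB2HSV)
    m=cv2.inRange(h,lo,hi)
    n,l,s,c=cv2.connectedComponentsWithStats(m)
    return [(int(s[i,4]),(c[i]+[x0,y0])) for i in range(1,n) if s[i,4]>=amin],m
E
python3 - <<'E'
from h import *
im=ctrl.get_image("top"); n="top"
T=(150,145,240,235); S=(270,220,345,280)
def show(name,lo,hi,box,z,amin=6):
    for a,c in blobs(im,lo,hi,box,amin)[0]: print(name,a,c.round(1),ray(n,c,z).round(1))
show("blue",(100,120,60),(125,255,255),T,56,15)
show("yellow",(15,120,100),(32,255,255),T,59)
show("red",(0,150,110),(8,255,255),T,28); show("red2",(172,150,110),(180,255,255),T,28)
show("green",(45,120,60),(85,255,255),S,20); show("redpad",(0,140,110),(8,255,255),S,20);show("redpad2",(172,140,110),(180,255,255),S,20)
# silver dial ellipse
x0,y0,x1,y1=T; h=cv2.cvtColor(im[y0:y1,x0:x1].copy(),cv2.COLOR_RGB2HSV); m=cv2.inRange(h,(0,0,110),(180,60,255))
cs=max(cv2.findContours(m,0,2)[0],key=cv2.contourArea); e=cv2.fitEllipse(cv2.convexHull(cs)); print(e, ray(n,np.array(e[0])+[x0,y0],20))
a=cv2.resize(im[145:285,150:350],(800,560),interpolation=cv2.INTER_CUBIC); cv2.imwrite("pics/c1.png",a[:,:,::-1])
E
```

```text
blue 43 [189.7 201. ] [511.6  15.4]
yellow 6 [150.7 145.7] [655.3 122.8]
yellow 173 [155.8 155.7] [628.5 107.8]
yellow 38 [175.6 148.7] [647.9  57.9]
yellow 7 [233.  145.6] [657.8 -90.1]
yellow 7 [187.  147.4] [651.5  28.5]
yellow 6 [167.5 151.3] [640.5  78.3]
yellow 13 [194.7 151.2] [641.5   8.1]
yellow 8 [191.  153.9] [634.4  17.3]
yellow 12 [221.6 155.8] [630.2 -61.6]
yellow 7 [177.1 155.3] [630.2  52.8]
yellow 23 [159.5 162.7] [609.9  97.2]
yellow 9 [228.3 168.9] [595.5 -80.1]
yellow 265 [154.8 191.1] [535.3 104.5]
yellow 11 [230.5 177.9] [571.9 -86.3]
yellow 54 [190.6 186.4] [548.7  14.2]
yellow 8 [232.5 195.9] [525.3 -92.9]
yellow 7 [238.3 194.4] [ 529.2 -107.5]
yellow 56 [234.9 203.3] [506.4 -99.5]
yellow 7 [235.1 217.3] [ 470.8 -101.3]
yellow 8 [228.6 218.5] [467.5 -85. ]
yellow 23 [176.7 231.7] [432.7  43.1]
yellow 118 [197.7 232.5] [431.3  -9.3]
yellow 39 [228.  232.4] [432.5 -84.6]
yellow 23 [156.9 233. ] [429.   92.5]
yellow 11 [166.9 233.2] [428.8  67.4]
red 18 [184.7 158.8] [630.4  40.7]
green 36 [324.2 250.6] [ 393.1 -327.6]
redpad 25 [292.4 258.6] [ 371.9 -246.3]
((43.9361572265625, 45.085716247558594), (59.33914566040039, 61.75589370727539), 58.56928253173828) [547.79457133  13.89331121]
```

View pics/c1.png

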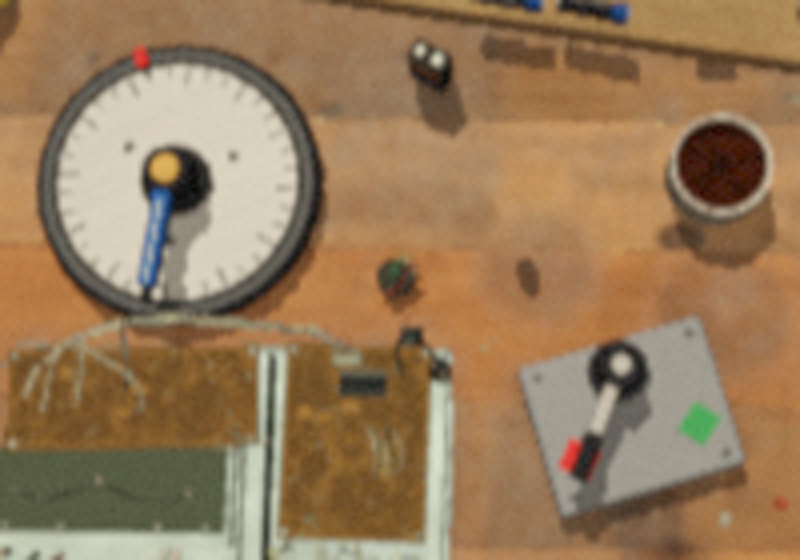

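Tuner centre is about (548,14). The tab is at 17.9°, 86.6 mm out, which fits the given 85. The arm is at about 175° with about 157° to go clockwise via the +y side. First I shut the fingers, square the yaw and travel high.

Call:
{"api": "carry_out", "payload": {"deltas": [0,0,7.8,0,0,0,1,0,0,7.8,0,0,0,1,0,0,7.8,0,0,0,1,0,0,0,0.015,-0.039,0,1,0,0,0,0.015,-0.039,0,1,0,0,0,0.015,-0.039,0,1,0,0,0,0.015,-0.039,0,1,0,0,0,0.015,-0.039,0,1,0,0,0,0.015,-0.039,0,1,0,0,0,0.015,-0.039,0,1,0,0,0,0.015,-0.039,0,1,0,0,0,0.015,-0.039,0,1]}}

```text
clock: 1.65
eef_pos: [393.4, -244.4, 231.3]
tool_rot: [-3.142, -0.0, -0.001]
force: [0.0, 0.2, 0.4]
width: -0.1
gripper_force: 0.0
```

Call:
{"api": "carry_out", "payload": {"deltas": [0,0,0,0.017,-0.038,0,1,0,0,0,0.017,-0.038,0,1,0,0,0,0.017,-0.038,0,1,0,0,0,0.017,-0.038,0,1,0,0,0,0.017,-0.038,0,1,0,0,0,0.016,-0.038,0,1,0,0,0,0,0,0.03,1,0,0,0,0,0,0.03,1,0,0,0,0,0,0.03,1,0,0,0,0,0,0.03,1,0,0,0,0,0,0,1]}}

```text
clock: 3.02
eef_pos: [492.4, -17.8, 109.7]
tool_rot: [3.142, 0.005, -0.001]
force: [0.0, 0.1, -0.6]
width: 0.3
gripper_force: 0.0
```

```bash
python3 - <<'E'
from h import *
a=ctrl.get_image("top");b=ctrl.get_image("side")
o=np.hstack([cv2.resize(a[130:280,130:280],(400,400)),cv2.resize(b[200:360,140:300],(400,400))])
cv2.imwrite("pics/c2.png",o[:,:,::-1]); s=ctrl.read_state(); print(s["eef_pos"],s["clock"])
E
```

```text
[494.41992007 -17.94848872 111.73170739] 3.125
```

View pics/c2.png

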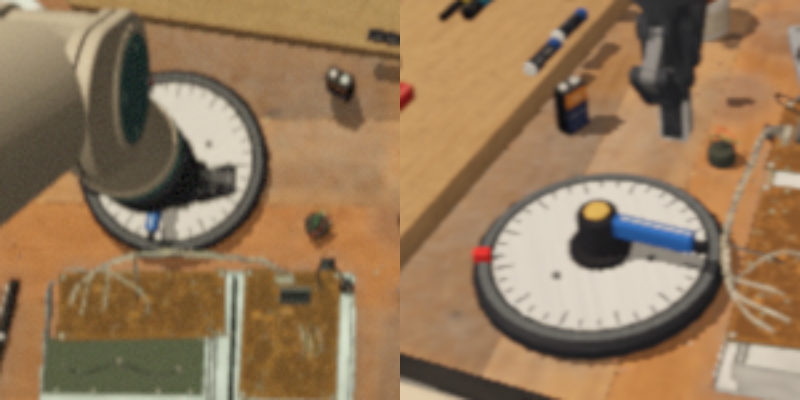

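The finger stands on the −y side of the blue arm, clear of it; the wrist hides part of the top view. Next I descend and start pushing.

Call:
{"api": "carry_out", "payload": {"deltas": [0,0,0,0,0,0.026,1,0,0,0,0,0,0.026,1,0,0,0,0,0,0.025,1,0,0,0,0,0,0,1,0,0,0,-0.004,-0.0155,0,1,0,0,0,-0.002,-0.0125,0,1,0,0,0,0.0005,-0.0125,0,1,0,0,0,0.003,-0.012,0,1,0,0,0,0,0,0,1]}}

```text
clock: 4.25
eef_pos: [491.7, 36.8, 34.4]
tool_rot: [-3.14, 0.0, 0.002]
force: [-0.3, 0.2, 0.0]
width: 0.2
gripper_force: 0.0
```

Call:
{"api": "carry_out", "payload": {"deltas": [0,0,0,0.0055,-0.009,0,1,0,0,0,0.0075,-0.01,0,1,0,0,0,0.0095,-0.008,0,1,0,0,0,0.011,-0.006,0,1,0,0,0,0.012,-0.0035,0,1,0,0,0,0.0125,-0.001,0,1,0,0,0,0.0125,0.002,0,1,0,0,0,0.012,0.0045,0,1,0,0,0,0,0,0,1]}}

```text
clock: 5.38
eef_pos: [576.7, 65.2, 34.5]
tool_rot: [-3.141, -0.004, -0.002]
force: [0.5, -0.5, -0.1]
width: -0.1
gripper_force: 0.0
```

```bash
python3 - <<'E'
from h import *
a=ctrl.get_image("top");b=ctrl.get_image("side");w=ctrl.get_image("wrist")
o=np.hstack([cv2.resize(b[200:360,140:300],(400,400)),cv2.resize(w,(400,400))])
cv2.imwrite("pics/c3.png",o[:,:,::-1]); s=ctrl.read_state(); print(s["eef_pos"],s["clock"],s["force"])
E
```

```text
[575.74769173  65.61542739  34.76497379] 5.525 [ 0.20906998 -0.23798084 -0.07468369]
```

View pics/c3.png

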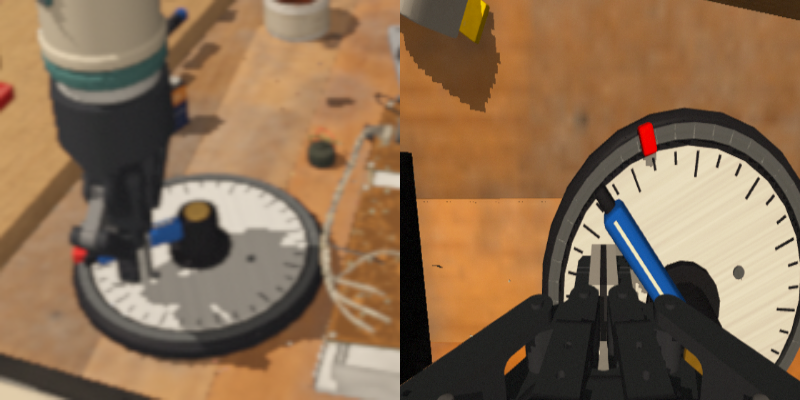

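The wrist view shows the arm pointing up-left, tip at about (605,198) in the crop. It is short of the red tab at (648,138), with the white stripe visible on the bar. I'll measure both angles with the wrist camera.

```bash
cat > ang.py <<'E'
from h import *
def ang(C=(548,14),save=None):
    c=ctrl.calibration("wrist"); s=ctrl.read_state(); im=ctrl.get_image("wrist"); C=np.array(C)
    h=cv2.cvtColor(im,cv2.COLOR_RGB2HSV)
    red=cv2.inRange(h,(0,170,120),(6,255,255))|cv2.inRange(h,(174,170,120),(180,255,255))
    def big(m):
        n,l,st,ce=cv2.connectedComponentsWithStats(m); i=1+np.argmax(st[1:,4]); return l==i,ce[i],st[i]
    r,rc,rs=big(red); p=ray("wrist",rc,28,c)
    b,bc,bs=big(cv2.inRange(h,(100,140,50),(125,255,255)))
    cs=max(cv2.findContours(b.astype(np.uint8),0,2)[0],key=cv2.contourArea)
    hull=np.zeros(b.shape,np.uint8); cv2.fillPoly(hull,[cv2.convexHull(cs)],1)
    st,sc,ss=big(((hull>0)&(h[:,:,1]<110)&(h[:,:,2]>120)).astype(np.uint8))
    ys,xs=np.where(st); P=np.array([ray("wrist",q,56,c) for q in zip(xs,ys)])
    vx,vy,x0,y0=cv2.fitLine(P.astype(np.float32),2,0,.01,.01).ravel(); v=np.array([vx,vy]); q=np.array([x0,y0])
    if v@(q-C)<0: v=-v
    off=np.cross(v,C-q)
    print("tab",p.round(1),"r",np.hypot(*(p-C)).round(1),"ang",np.degrees(np.arctan2(*(p-C)[::-1])).round(2))
    print("stripe",ss[4],"mid",q.round(1),"lineang",np.degrees(np.arctan2(v[1],v[0])).round(2),"midang",np.degrees(np.arctan2(*(q-C)[::-1])).round(2),"axis offset",off.round(1), "tab from line", np.cross(v,p-q).round(1))
    print(s["eef_pos"].round(1) if hasattr(s["eef_pos"],"round") else s["eef_pos"],s["clock"])
    if save: cv2.imwrite(save,im[:,:,::-1])
E
python3 -W ignore -c "
from ang import *
ang()"
```

```text
tab [629.7  41.7] r 86.3 ang 18.73
stripe 569 mid [588.8  48.9] lineang 39.52 midang 40.54 axis offset -1.0 tab from line -31.6
[575.7  65.6  34.8] 5.525
```

Call:
{"api": "carry_out", "payload": {"deltas": [0,0,0,0.005,0.003,0,1,0,0,0,0.005,0.0035,0,1,0,0,0,0.0045,0.004,0,1,0,0,0,0,0,0,1,0,0,0,0,0,0,1]}}

```text
clock: 6.2
eef_pos: [589.9, 54.7, 34.5]
tool_rot: [3.141, -0.002, -0.001]
force: [0.5, 0.4, -0.9]
width: 0.0
gripper_force: 0.1
```

```bash
python3 -W ignore -c "
from ang import *
ang()"
```

```text
tab [630.1  41.6] r 86.7 ang 18.55
stripe 454 mid [599.8  36.8] lineang 22.99 midang 23.74 axis offset -0.7 tab from line -7.4
[589.9  54.7  34.5] 6.2
```

Call:
{"api": "carry_out", "payload": {"deltas": [0,0,0,0.0015,0.0015,0,1,0,0,0,0.0015,0.0015,0,1,0,0,0,0,0,0,1,0,0,0,0,0,0,1]}}

```text
clock: 6.75
eef_pos: [591.6, 52.2, 34.3]
tool_rot: [-3.142, 0.0, -0.001]
force: [-2.1, 1.7, 1.4]
width: 0.1
gripper_force: 1.2
```

```bash
python3 -W ignore -c "
from ang import *
ang()"
```

```text
tab [630.4  41.5] r 86.9 ang 18.46
stripe 450 mid [600.8  34.2] lineang 20.28 midang 20.93 axis offset -0.6 tab from line -3.4
[591.6  52.2  34.3] 6.75
```

Call:
{"api": "carry_out", "payload": {"deltas": [0,0,0,0.0015,0.0018,0,1,0,0,0,0,0,0,1,0,0,0,0,0,0,1]}}

```text
clock: 7.18
eef_pos: [593.3, 50.1, 34.2]
tool_rot: [3.141, -0.0, -0.001]
force: [-1.2, 1.0, 0.4]
width: 0.3
gripper_force: 0.9
```

```bash
python3 -W ignore -c "
from ang import *
ang(save='pics/w4.png')"
```

```text
tab [630.6  41.6] r 87.1 ang 18.49
stripe 434 mid [602.4  31.9] lineang 17.63 midang 18.25 axis offset -0.6 tab from line 0.7
[593.3  50.1  34.2] 7.175
```

View pics/w4.png

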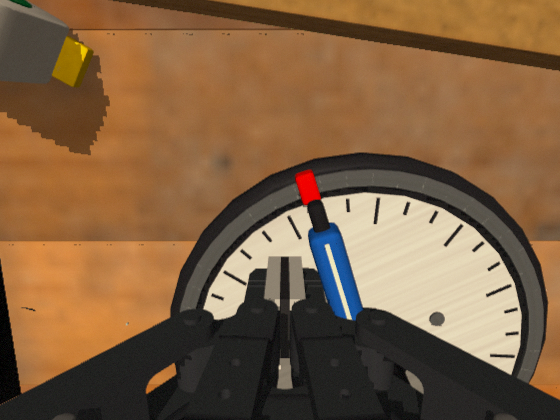

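The black tip at (318,214) lies in line with the red tab at (308,187), within about 0.5°. I'll back off, lift and measure the switch.

Call:
{"api": "carry_out", "payload": {"deltas": [0,0,0,-0.002,-0.006,0,1,0,0,0,-0.002,-0.006,0,1,0,0,0,0,0,-0.03,1,0,0,0,0,0,-0.035,1,0,0,0,0,0,-0.035,1,0,0,0,0,0,0,1]}}

```text
clock: 7.98
eef_pos: [591.8, 62.8, 137.4]
tool_rot: [-3.141, -0.007, -0.0]
force: [-0.3, 0.2, -1.0]
width: 0.2
gripper_force: 0.0
```

```bash
python3 -W ignore - <<'E'
from ang import *
ang()
im=ctrl.get_image("top")
for n,u,v,z in(("hub",305,236,59),("gripcorner",294,263.5,56),("tipend",294.7,264.2,56),("c1",280.4,237,20),("c2",324.5,224.3,20),("c3",335.6,260.3,20),("c4",291.8,274.2,20)): print(n,ray("top",(u,v),z).round(1))
a=cv2.resize(im[220:285,270:350],(800,650))[:600]; cv2.imwrite("pics/s5.png",a[:,:,::-1])
E
```

```text
tab [630.4  42. ] r 87.0 ang 18.74
stripe 286 mid [591.7  28.7] lineang 17.53 midang 18.56 axis offset -0.8 tab from line 1.0
[591.8  62.8 137.4] 7.975
hub [ 425.9 -275.9]
gripcorner [ 358.1 -249.1]
tipend [ 356.4 -250.9]
c1 [ 426.7 -215.1]
c2 [ 461.1 -328.9]
c3 [ 368.9 -356.4]
c4 [ 332.4 -245.1]
```

View pics/s5.png

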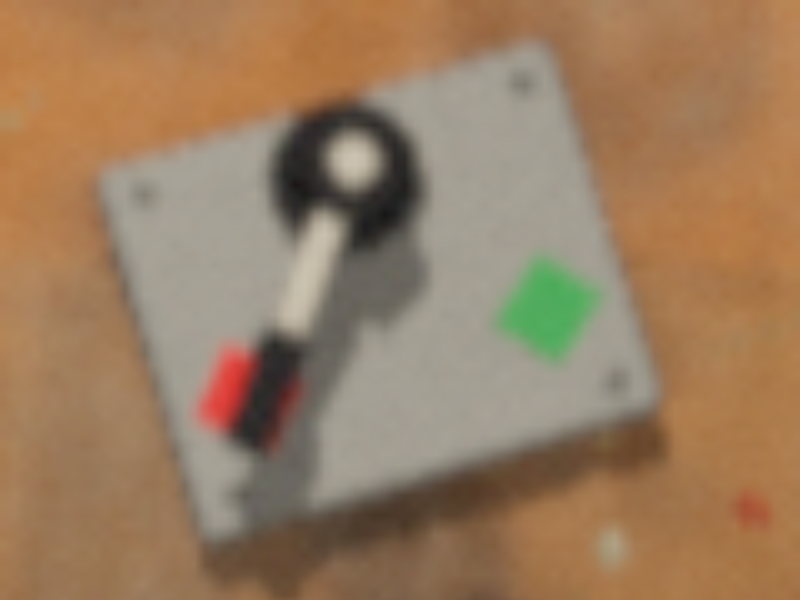

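Arm alignment held after withdrawing. Switch: pivot about (426,−277), housing yaw about 17°, lever about 158–160°, and its measured length of 73.5 mm fits the given 75. Next I move to its red side.

Call:
{"api": "carry_out", "payload": {"deltas": [0,0,0,-0.0235,0.0355,0,1,0,0,0,-0.0235,0.0355,0,1,0,0,0,-0.0235,0.0355,0,1,0,0,0,-0.0235,0.0355,0,1,0,0,0,-0.0235,0.0355,0,1,0,0,0,-0.0235,0.0355,0,1,0,0,0,-0.0235,0.0355,0,1,0,0,0,-0.0235,0.0355,0,1,0,0,0,0,0,0,1]}}

```text
clock: 9.2
eef_pos: [398.1, -224.2, 133.4]
tool_rot: [3.141, 0.003, -0.007]
force: [-0.2, 0.8, 0.5]
width: -0.2
gripper_force: 0.0
```

```bash
python3 - <<'E'
from h import *
a=ctrl.get_image("side");w=ctrl.get_image("wrist")
o=np.hstack([cv2.resize(a[170:290,260:380],(400,400)),cv2.resize(w,(400,400))])
cv2.imwrite("pics/c6.png",o[:,:,::-1]); s=ctrl.read_state(); print(s["eef_pos"],s["clock"])
E
```

```text
[ 400.70062218 -221.29691222  133.59288765] 9.3
```

View pics/c6.png

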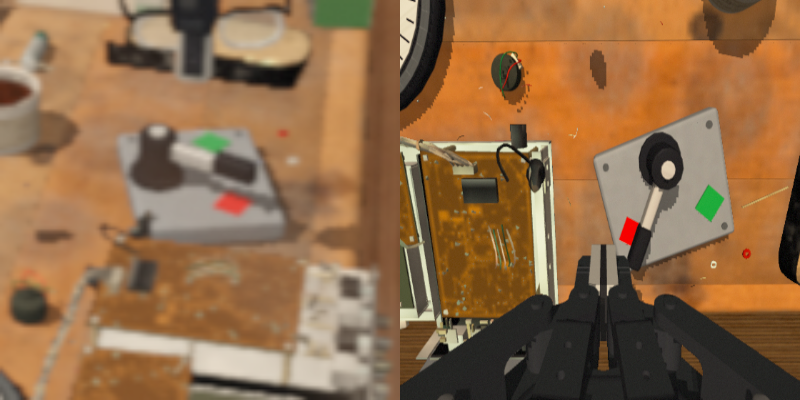

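The wrist view shows the switch with its hub cap at crop (668,170), grip end at (636,268), and the finger to the left of the lever. I'll cross-check with rays.

```bash
python3 -c "
from h import *
for p,z in (((375,178.5),59),((332,279),56),((330,244),20),((434,213),20)): print(ray('wrist',p,z).round(1))"
```

```text
[ 426.9 -273.8]
[ 360.  -251.2]
[ 369.9 -253.8]
[ 393.6 -327.2]
```

Call:
{"api": "carry_out", "payload": {"deltas": [0,0,0,0,0,0.025,1,0,0,0,0,0,0.025,1,0,0,0,0,0,0.025,1,0,0,0,0,0,0.0245,1,0,0,0,0,0,0,1,0,0,0,-0.01,0.0085,0,1,0,0,0,-0.0085,0.0085,0,1,0,0,0,-0.007,0.01,0,1,0,0,0,-0.0045,0.011,0,1,0,0,0,-0.002,0.012,0,1,0,0,0,0.0005,0.012,0,1,0,0,0,0,0,0,1]}}

```text
clock: 10.8
eef_pos: [370.5, -283.9, 34.7]
tool_rot: [3.141, 0.001, -0.003]
force: [-0.3, 0.6, 0.1]
width: -0.2
gripper_force: 0.0
```

```bash
python3 - <<'E'
from h import *
w=ctrl.get_image("wrist"); cv2.imwrite("pics/w7.png",w[:,:,::-1]); s=ctrl.read_state(); print(s["eef_pos"],s["clock"],s["force"])
E
```

```text
[ 370.36654097 -283.53937104   34.67483488] 10.85 [ 0.25949021  1.1209879  -0.35829672]
```

View pics/w7.png

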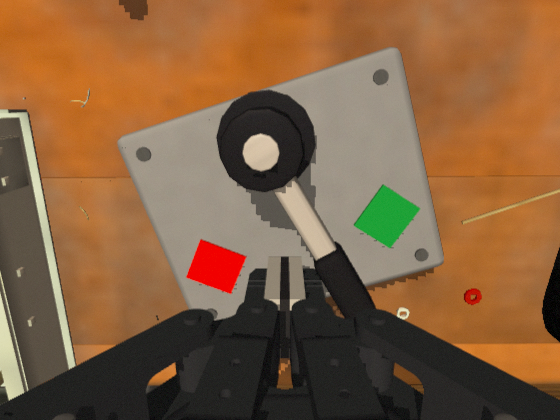

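The lever now points down-right past centre, with the hub cap at (261,152), bar end at (325,252) and green pad at (387,215). Some turning is left.

```bash
python3 -c "
from h import *
f=lambda p,z: ray('wrist',p,z)
h=f((261,152),59); b=f((320,257),56); g=f((387,215),20); r=f((217,266),20)
a=f((123,140),20); c=f((397,50),20); e=f((440,265),20)
d=lambda u:np.degrees(np.arctan2(u[1],u[0]))%360
print(h,b,g,r,'lever',d(b-h),'green',d(g-h),'red',d(r-h)); print(a,c,e,'yaw',d(a-c)-90,d(c-e), np.hypot(*(a-c)),np.hypot(*(c-e)))"
```

```text
[ 425.57669601 -275.46821865] [ 388.58582248 -295.16047874] [ 392.65453357 -327.75382029] [ 368.41213754 -251.9547275 ] lever 208.02880848684404 green 237.80301174141664 red 157.64116999799995
[ 425.36452046 -216.06244697] [ 459.67344646 -326.55870863] [ 368.70161183 -353.76096062] yaw 17.249491492495537 16.647632307190744 115.70015663480966 94.95176254025357
```

Pads and edges give housing yaw about 17°, lever now at 208°, stop at about 237.5°. I push on to near the stop, then creep.

Call:
{"api": "carry_out", "payload": {"deltas": [0,0,0,0.0015,0.0105,0,1,0,0,0,0.0045,0.01,0,1,0,0,0,0.0011,0.0016,0,1,0,0,0,0,0,0,1]}}

```text
clock: 11.35
eef_pos: [377.8, -305.0, 34.6]
tool_rot: [3.141, 0.001, -0.001]
force: [-0.2, 0.1, -0.6]
width: -0.2
gripper_force: 0.2
```

Call:
{"api": "carry_out", "payload": {"deltas": [0,0,0,0.0011,0.0016,0,1,0,0,0,0,0,0,1]}}

```text
clock: 11.6
eef_pos: [378.5, -305.7, 34.6]
tool_rot: [-3.141, 0.002, -0.001]
force: [-1.5, 1.9, -0.1]
width: 0.1
gripper_force: 0.8
```

Call:
{"api": "carry_out", "payload": {"deltas": [0,0,0,0.0011,0.0016,0,1,0,0,0,0,0,0,1]}}

```text
clock: 11.85
eef_pos: [380.0, -307.3, 34.6]
tool_rot: [-3.14, 0.001, -0.0]
force: [-0.3, 2.1, -1.0]
width: 0.1
gripper_force: 0.8
```

```bash
python3 - <<'E'
from h import *
w=ctrl.get_image("wrist"); cv2.imwrite("pics/w8.png",w[:,:,::-1]); s=ctrl.read_state(); print(s["eef_pos"],s["clock"],s["force"])
E
```

```text
[ 379.98976971 -307.27439826   34.63463989] 11.9 [-0.65926971  1.76254522  0.48359267]
```

View pics/w8.png

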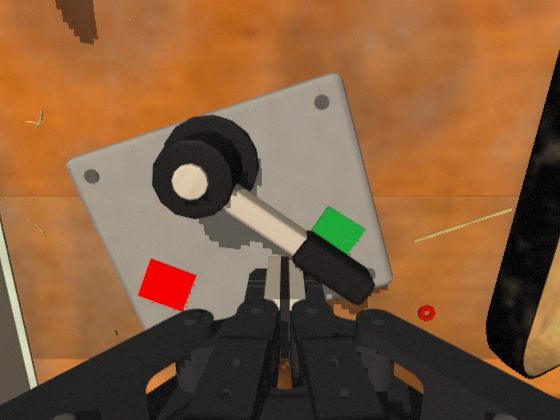

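The lever is nearly over the green pad, with the hub at (190,181) and grip end at (365,287). I'll compute its angle here and creep on, watching the force.

```bash
python3 -c "
from h import *
f=lambda p,z: ray('wrist',p,z)
h=f((190,181),59); b=f((302,246),56); t=f((365,286),56); g=f((338,231),20)
d=lambda u:np.degrees(np.arctan2(u[1],u[0]))%360
print(h,t,g,'lever',d(b-h),d(t-h),'green',d(g-h))"
```

```text
[ 425.9094519  -276.28231872] [ 387.04578352 -335.30637817] [ 394.94205717 -330.26784736] lever 237.0491185821346 236.6375844238931 green 240.1603831079883
```

Call:
{"api": "carry_out", "payload": {"deltas": [0,0,0,0.0011,0.0014,0,1,0,0,0,0,0,0,1]}}

```text
clock: 12.15
eef_pos: [381.1, -308.8, 34.6]
tool_rot: [-3.141, 0.001, -0.0]
force: [-0.6, 2.3, 0.2]
width: 0.1
gripper_force: 0.8
```

Call:
{"api": "carry_out", "payload": {"deltas": [0,0,0,0.0011,0.0014,0,1,0,0,0,0,0,0,1]}}

```text
clock: 12.4
eef_pos: [381.9, -310.0, 34.6]
tool_rot: [-3.14, 0.001, -0.001]
force: [-1.2, 3.2, 0.7]
width: 0.2
gripper_force: 1.2
```

Call:
{"api": "carry_out", "payload": {"deltas": [0,0,0,0.0008,0.001,0,1,0,0,0,0,0,0,1]}}

```text
clock: 12.65
eef_pos: [382.0, -310.1, 34.5]
tool_rot: [-3.139, 0.003, -0.0]
force: [-2.6, 4.8, 1.6]
width: 0.0
gripper_force: 2.2
```

```bash
python3 - <<'E'
from h import *
w=ctrl.get_image("wrist"); cv2.imwrite("pics/w9.png",w[:,:,::-1])
for _ in range(4):
    s=ctrl.read_state(); print(s["eef_pos"],s["force"],s["clock"]); ctrl.get_image("side")
E
```

```text
[ 382.06180333 -310.16333842   34.49809906] [-1.5976825   5.37432725  1.38328731] 12.7
[ 382.07192665 -310.13407753   34.50624488] [-2.23425395  5.28395852  1.90695393] 12.75
[ 382.05403683 -310.12061008   34.48702065] [-1.97539747  5.43591357  2.26718227] 12.8
[ 382.03372724 -310.14706964   34.50251357] [-1.90672541  3.46011372  0.87592713] 12.85
```

View pics/w9.png

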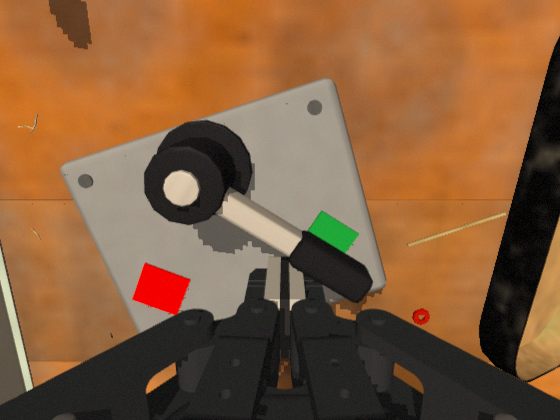

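It has stalled at the stop: a 1.3 mm command moved it 0.1 mm, and the force doubled to about 5 N. The lever lies over the green pad edge, hub at (181,187) and grip end at (362,290). I'll withdraw backwards, then up.

Call:
{"api": "carry_out", "payload": {"deltas": [0,0,0,-0.005,-0.007,0,1,0,0,0,-0.005,-0.007,0,1,0,0,0,0,0,-0.03,1,0,0,0,0,0,-0.04,1,0,0,0,0,0,-0.04,1,0,0,0,0,0,-0.04,1,0,0,0,0.005,-0.03,0,1,0,0,0,0.005,-0.03,0,1,0,0,0,0,0,0,1]}}

```text
clock: 14.02
eef_pos: [383.5, -235.2, 184.8]
tool_rot: [-3.14, 0.0, 0.003]
force: [-0.0, 0.1, 0.4]
width: -0.0
gripper_force: 0.0
```

```bash
python3 - <<'E'
from h import *
a=ctrl.get_image("top");w=ctrl.get_image("wrist")
o=np.hstack([cv2.resize(a[145:285,150:350],(400,300)),cv2.resize(w,(400,300))])
cv2.imwrite("pics/c10.png",o[:,:,::-1]); s=ctrl.read_state(); print(s["eef_pos"],s["clock"],s["force"])
for n,lo,hi,z in(("green",(45,120,60),(85,255,255),20),("red",(0,170,110),(6,255,255),20)):
    for A,c in blobs(w,lo,hi,(0,0,560,420),150)[0]: print(n,A,c.round(),ray("wrist",c,z).round(1))
E
```

```text
[ 383.26241166 -237.8327391   184.92207688] 14.125 [-0.15187744 -0.81143223  0.42835593]
red 580 [303. 205.] [ 368.1 -252.8]
```

View pics/c10.png

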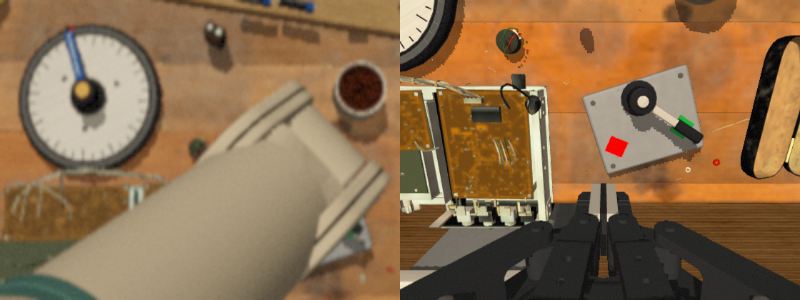

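The lever lies across the green pad and the blue arm covers the tab. The red pad is within 1 mm of where it was, so the housing has not moved. The robot is clear, so I hand in.

```bash
python3 -c "
from cell import ctrl
print(ctrl.finish_job())"
```

```text
the job is handed in; nothing more can be done
None
```

The job is handed in: the tuner arm lines up with the red tab to about 0.5°, then the switch lever went to its stop over the green pad, the switch housing stayed within 1 mm, and the arm withdrew clear; the clock stood at about 14 s.

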